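# Rake washed spacer blocks level in the drying tray

## Robot

A 6-joint arm with a two-finger parallel gripper is mounted at the origin on the work surface. World frame = base frame: x ahead of the robot, y to its left, z up, the work surface at z = 0. Lengths are in mm, angles in rad, forces in N, time in s.
With the tool pointing down it reaches from about 350 to 875 mm from the base axis. Payload 4.2 kg.
Tool frame: the origin (TCP) lies at the very end of the fingers, on their centre line; the grasp point (between the pads) lies arm.grip_point_offset behind it (arm.grip_point_offset is the distance from the TCP to the grasp point, in mm); z points along the fingers, y is the line along which they close (so a half turn about z gives the same grasp; the last joint's range is limited). The gripper opens to 85 mm and grips with 20 to 120 N. Pads are 22 mm wide; open, the fingers measure 114 mm over their backs; the gripper's body (76 mm by 85 mm) begins 54 mm behind the grasp point. The pads swing forward as they close: fully open they stand 13 mm farther back than shut.
Start: joints at [-0.942, 0.385, 0.008, 0, -1.194, -0.259], TCP at [225.907, -582.722, 231.312] pointing down, gripper open.
Joint ranges: [-3.14, 3.14], [-1.21, 2.06], [-1.07, 1.41], [-3.16, 2.05], [-2.99, -0.16], [-3.1, 3.1]. Speed limits (rad/s): [2.79, 2.79, 3.14, 3.14, 3.14, 3.14].

## Interface

Orientations are given as a unit quaternion [x, y, z, w].
In Python, from bench import arm, cams, ticket gives the robot as it stands.
- The arm moves only by the tool servo_tool, never from a script. Its argument "commands" is a list that holds one entry, the list of rows, each a list of 7 numbers: the closure in counts, from 0 (fully open) to 255 (shut), then the shift along the tool's x, y, z in m, then the turn, a rotation vector about the tool's x, y, z in degrees. In form: [[[grip, x, y, z, ax, ay, az], ...]]. A call has 1 to 10 rows; each row shifts and turns the commanded pose from where the row before left it, along the tool's axes as they then stand; what a row does not reach is not made up. A row lasts 1/12 s, in which the tool goes at most 41.7 mm and 7.16 degrees, less where a joint would pass 70% of its speed; a pose out of reach is approached as far as the arm can. A call with a gripper value outside its range is refused whole. The fingers move at their own pace and stop on an object; the grip force is fixed at half the most. Time passes only in rows, so rows that do not move let the fingers close. It gives the time, the measured TCP pose, the force, the opening and the grip force at its end, in the units of the state.
- arm.read_state(): the state, without advancing time (a new reading comes with each control period).
- cams.get_image(name): name is "scene" or "top"; returns a dict with "frame" (420x560x3 uint8, blue, green, red), "K" (3x3 intrinsics, pixels), "T" (4x4, takes a point from camera to world coordinates). Camera axes: x right, y up, looking along -z (the intrinsics and any distortion apply to the point x, -y, -z); pixel columns grow to the right and rows downward; lengths in mm; the calibration is good to about 2 mm. A picture is of the moment at which its call begins. There is no depth.
- ticket.job_done(): hands the job in; it is judged then, once.
The state is a dict: "clock": time; "joints": joint angles; "joint_vel": joint speeds; "joint_efforts": joint torques, N m; "position": TCP position; "ee_rot": TCP orientation; "contact_force": force on the tool from outside, world axes, zero at the start; "wrist_torque": the same for the moment, N m; "gripper_width": finger opening in mm; "grasp_force": force on a finger pad.
Only numpy, scipy, OpenCV 4.12 (cv2) and the standard library are available. Lean on these libraries where they do the work, as an engineer would, in place of code of your own. Each camera call takes 0.05 s, during which the arm holds its last target. There are 200 camera calls.

## Task

The washed spacer blocks are heaped two deep at the far end of the drying tray. Take the small rake (not the brush) and rake the top ones across into the empty near half, so that all six lie flat inside the tray in one even layer, none resting on another and about as many in the near half as in the far half. Then stand the rake upright on the bench, clear of the tray; do not handle the blocks with the gripper, and leave the brush, jar and tape where they are.

Things in the scene. Friction and masses are not known exactly. Their poses are not given: they have to be found in the camera images.
- tray: Shallow open steel drying tray fixed to the bench. Inside 150 mm (its x) by 160 mm (its y); floor 5 mm, walls 6 mm thick, rim 19 mm over the bench: one layer of blocks is flush with the rim. Origin: centre of its underside. Its x points to the end away from the robot (within 18 degrees). The heap, 100 mm wide, two layers of three abreast, lies at tray x = 12 to 66 mm.
- rake_grip (a point): Hand rake of 0.3 kg standing on the bench, z up. Point: on the handle's axis, 105 mm above the foot. Handle: upright dark wood, 22 mm square, 51 to 134 mm above the foot. Steel head: bar 144 mm long (its y) with seven 6 mm tines, 12 mm apart, 40 mm long, in one row at x = 0; at each end a cheek 44 mm long (x), 6 mm thick. Tines and cheeks end level at the foot. Same front and back.
- block_a: One of six alike white blocks, 48 mm (its x) by 28 mm (its y) by 14 mm (its z), 45 g, origin at its centre. Starts in the lower row of three, flat on the tray's floor at its far end, long side along the tray's x.
- block_b: One of six alike white blocks, 48 mm (its x) by 28 mm (its y) by 14 mm (its z), 45 g, origin at its centre. Starts in the lower row of three, flat on the tray's floor at its far end, long side along the tray's x.
- block_c: One of six alike white blocks, 48 mm (its x) by 28 mm (its y) by 14 mm (its z), 45 g, origin at its centre. Starts in the lower row of three, flat on the tray's floor at its far end, long side along the tray's x.
- block_d: One of six alike white blocks, 48 mm (its x) by 28 mm (its y) by 14 mm (its z), 45 g, origin at its centre. Starts in the upper row of three, lying on top of the lower row, so its centre is about 26 mm over the bench, long side along the tray's x.
- block_e: One of six alike white blocks, 48 mm (its x) by 28 mm (its y) by 14 mm (its z), 45 g, origin at its centre. Starts in the upper row of three, lying on top of the lower row, so its centre is about 26 mm over the bench, long side along the tray's x.
- block_f: One of six alike white blocks, 48 mm (its x) by 28 mm (its y) by 14 mm (its z), 45 g, origin at its centre. Starts in the upper row of three, lying on top of the lower row, so its centre is about 26 mm over the bench, long side along the tray's x.
- brush: Bystander: hand brush standing on its black bristles, 136 by 48 mm, with an upright round wooden handle 24 mm thick, 118 mm tall in all. Origin under its centre. It may stand in either of the two places, the rake in the other.
- jar: Bystander: glass jar with a steel lid, 64 mm across, 85 mm tall. Origin under its centre.
- tape: Bystander: black roll of tape lying flat, 90 mm across, 24 mm high. Origin under its centre.
Things that resemble listed ones, but are neither listed nor needed, are in the scene too. There is more than one size of the part that bears rake_grip; the job needs the smallest. What is shaped like the block_f but pink is not meant.

How it is judged:
By the outcome, as a careful person would: the job done as asked, in the order asked, and still so for the second after the job is handed in, with the robot touching nothing.
It also fails if it takes over 53 s, if anything falls off the work surface, if the arm or the gripper's body presses on something with over 40 N, if the wrist force passes 120 N, or if a joint passes its speed limit or range.

## Working session

There is one attempt and no reset: what is moved stays moved. The work goes in short steps, Python scripts to look and compute and a tool call to move; the robot and the scene stay as the last step left them, time stands still between calls to the robot, and variables do not carry over. Pictures are saved under pics/ and viewed, at most 10 in all, crops included, and the job is handed in when it is done.

Besides the shell and the picture viewer there is one more tool, called after "Request:" as name(argument=value, ...), one argument or row to a line, values as JSON. servo_tool: Moves the arm, as the interface text tells. Its arguments: {"type":"object","properties":{"commands":{"type":"array","items":{"type":"array","items":{"type":"array","items":{"type":"number"}}}}},"required":["commands"]}

```bash
mkdir -p pics; cat > h.py <<'E'
import numpy as np, cv2
from bench import arm,cams,ticket
def snap(n,out,crop=None,s=1):
    d=cams.get_image(n);np.savez('pics/'+n+'.npz',**{k:np.array(d[k]) for k in('frame','K','T')})
    f=d['frame']
    if crop: x0,y0,x1,y1=crop;f=f[y0:y1,x0:x1]
    cv2.imwrite('pics/'+out,cv2.resize(f,None,fx=s,fy=s,interpolation=cv2.INTER_CUBIC))
def ray(n,uv,z):
    d=np.load('pics/'+n+'.npz');K,T=d['K'],d['T']
    uv=np.array(uv,float).reshape(-1,2);p=np.c_[uv,np.ones(len(uv))]@np.linalg.inv(K).T
    p[:,1:]*=-1; w=p@T[:3,:3].T; o=T[:3,3]
    return o+w*((np.broadcast_to(z,len(uv))-o[2])/w[:,2])[:,None]
def proj(n,P):
    d=np.load('pics/'+n+'.npz');K,T=d['K'],d['T']
    c=(np.array(P,float).reshape(-1,3)-T[:3,3])@T[:3,:3];c[:,1:]*=-1
    q=c@K.T;return q[:,:2]/q[:,2:]
E
python3 - <<'E'
from h import *
snap('top','t0.png',s=1.4);snap('scene','s0.png',s=1.4)
s=arm.read_state();print(s);print(arm.grip_point_offset)
for n in('top','scene'):
    d=np.load('pics/'+n+'.npz');print(d['K'],d['T'].round(3))
E
```

```text
{'clock': 0.1, 'joints': array([-9.42396046e-01,  3.85496966e-01,  6.74066583e-03, -4.22686488e-04,
       -1.19402736e+00, -2.58591465e-01]), 'joint_vel': array([ 0.00010138, -0.00241306,  0.00150002,  0.00131072,  0.00143462,
        0.00150602]), 'joint_efforts': array([-2.64780201e-04, -3.93320096e+01,  1.88930494e+01,  4.19791326e+00,
       -2.55729748e-03,  3.73421869e-06]), 'position': array([ 225.70845518, -582.24598172,  230.31382739]), 'ee_rot': array([-1.83775853e-01,  9.82967655e-01,  9.81828481e-04, -2.48944030e-04]), 'contact_force': array([-0.15678137, -0.8328877 , -0.12612517]), 'wrist_torque': array([-0.01052311,  0.02357275, -0.02994513]), 'grasp_force': 0.0, 'gripper_width': 85.0116294294048}
18.700000000000003
[[482.54263063   0.         284.7469897 ]
 [  0.         482.54263063 205.94105776]
 [  0.           0.           1.        ]] [[ 4.000000e-03  9.940000e-01 -1.130000e-01  4.345170e+02]
 [-1.000000e+00  3.000000e-03 -9.000000e-03 -4.574100e+01]
 [-8.000000e-03  1.130000e-01  9.940000e-01  1.175548e+03]
 [ 0.000000e+00  0.000000e+00  0.000000e+00  1.000000e+00]]
[[507.86532194   0.         283.22210492]
 [  0.         507.86532194 199.87153515]
 [  0.           0.           1.        ]] [[ 6.300000e-02 -7.350000e-01  6.750000e-01  1.356836e+03]
 [ 9.980000e-01  4.900000e-02 -4.000000e-02 -8.048000e+01]
 [-4.000000e-03  6.760000e-01  7.370000e-01  9.915050e+02]
 [ 0.000000e+00  0.000000e+00  0.000000e+00  1.000000e+00]]
```

View pics/t0.png

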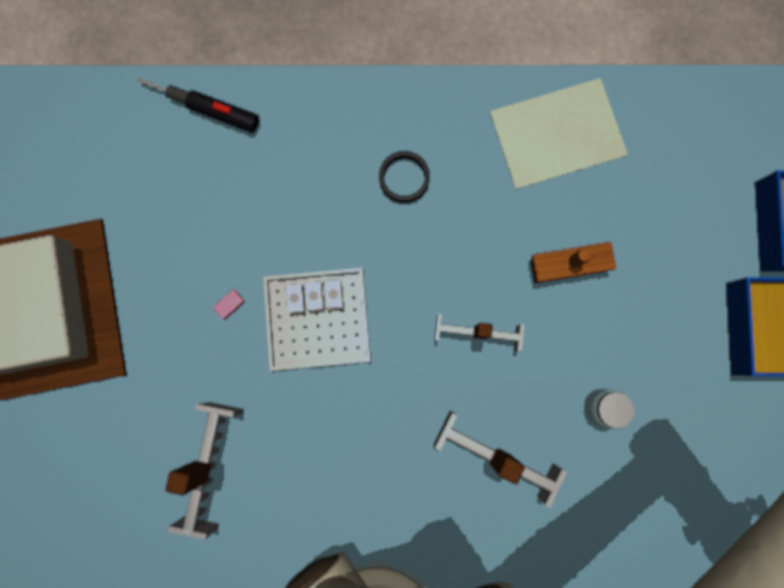

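View pics/s0.png

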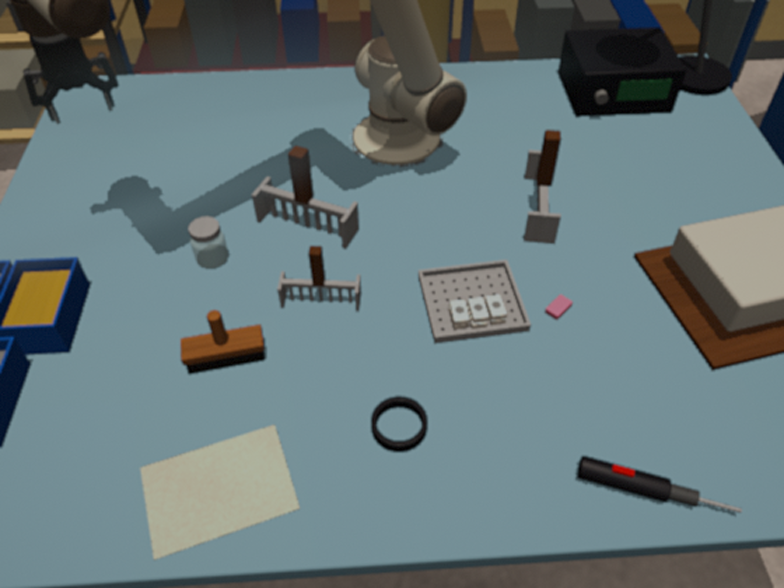

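The top view shows the smallest rake at about (480,332), the tray with corners near (265,277), (361,268), (370,362) and (270,370), the brush at (580,258), the jar at (612,410), the tape at (404,177), and the two larger rakes, which are decoys. I'll crop in for accuracy.

```bash
python3 - <<'E'
import cv2,numpy as np
f=np.load('pics/top.npz')['frame'];g=np.load('pics/scene.npz')['frame']
a=f[180:275,180:380];cv2.imwrite('pics/c1.png',cv2.resize(a,None,fx=4,fy=4,interpolation=cv2.INTER_CUBIC))
b=g[165:250,190:380];cv2.imwrite('pics/c2.png',cv2.resize(b,None,fx=4,fy=4,interpolation=cv2.INTER_CUBIC))
E
```

```text
(no output)
```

View pics/c1.png

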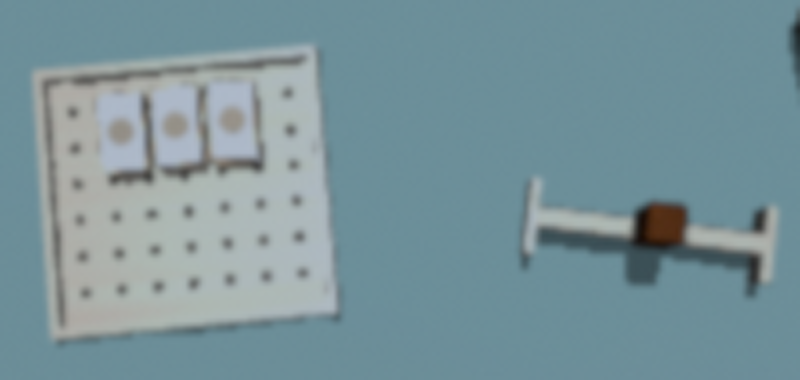

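View pics/c2.png

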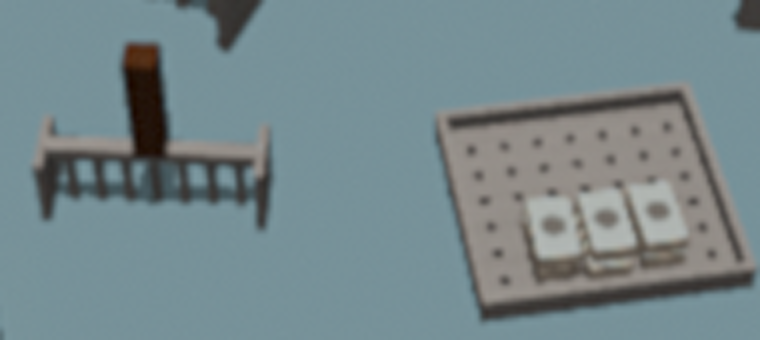

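```bash
python3 - <<'E'
from h import *
c1=lambda L:[(180+(x+.5)/4-.5,180+(y+.5)/4-.5) for x,y in L]
c2=lambda L:[(190+(x+.5)/4-.5,165+(y+.5)/4-.5) for x,y in L]
t=ray('top',c1([(33,71),(317,46),(338,316),(53,340)]),19);print(t.round(1),t.mean(0).round(1))
t2=ray('scene',c2([(753,268),(483,306),(437,115),(686,87)]),19);print(t2.round(1),t2.mean(0).round(1))
for q in(t,t2):
  e=(q[0]+q[1]-q[2]-q[3]);f=(q[0]+q[3]-q[1]-q[2]);print(np.degrees(np.arctan2(e[1],e[0])),np.degrees(np.arctan2(-f[0],f[1])),np.linalg.norm(e)/2,np.linalg.norm(f)/2)
b=ray('top',c1([(532,216),(771,243)]),51);print('bar',b,b.mean(0))
print('handle top',ray('top',c1([(666,222)]),134),ray('scene',c2([(142,52)]),134))
print('cheeks foot scene',ray('scene',c2([(47,218),(262,228)]),0))
print('bar sc',ray('scene',c2([(42,146),(263,154)]),51))
print('blk',ray('top',c1([(120,131),(175,125),(232,120)]),33))
print(ray('scene',c2([(553,225),(606,218),(658,211)]),33))
for n in('jar','x'):pass
print('brush',ray('top',[(580/1.4,250/1.4)],118),'jar',ray('top',[(614/1.4,410/1.4)],85))
E
```

```text
[[586.5 198.9  19. ]
 [602.2  27.   19. ]
 [439.8  12.9  19. ]
 [425.  182.7  19. ]] [513.4 105.4  19. ]
[[587.9 197.   19. ]
 [606.2  28.8  19. ]
 [446.4  14.3  19. ]
 [432.  181.7  19. ]] [518.1 105.4  19. ]
5.341639818785631 5.106908068232795 162.7332906880556 171.47278177627913
5.38377345117943 5.576446832122941 158.48418016216178 168.57367117353542
bar [[ 497.92528393 -101.21784354   51.        ]
 [ 482.68361769 -239.92451722   51.        ]] [ 490.30445081 -170.57118038   51.        ]
handle top [[ 490.24096733 -169.28701547  134.        ]] [[ 490.88109922 -168.25192663  134.        ]]
cheeks foot scene [[ 5.02218464e+02 -2.40590042e+02  0.00000000e+00]
 [ 5.19732936e+02 -1.03372194e+02 -1.13686838e-13]]
bar sc [[ 486.45061588 -238.19261998   51.        ]
 [ 502.46859033 -100.01862049   51.        ]]
blk [[548.79136937 143.04727072  33.        ]
 [552.47519575 110.3156918   33.        ]
 [555.56407579  76.37493843  33.        ]]
[[557.09924039  76.49171299  33.        ]
 [553.65246829 109.86245909  33.        ]
 [550.14435958 142.80998583  33.        ]]
brush [[ 616.8136087  -323.37460961  118.        ]] jar [[ 365.21544222 -379.03877244   85.        ]]
```

Request:
servo_tool(
  commands=[
    [[0, 0, 0, 0, 0, 0, -6.93], [0, 0, 0, 0, 0, 0, -6.93], [0, 0, 0, 0, 0, 0, -6.93], [0, 0, 0, 0, 0, 0, -6.93], [0, 0, 0, 0, 0, 0, -6.93], [0, 0, 0, 0, 0, 0, -6.93], [0, 0, 0, 0, 0, 0, -6.93], [0, 0, 0, 0, 0, 0, -6.93], [0, 0, 0, 0, 0, 0, -6.93]],
  ],
)

```text
clock: 0.85
position: [225.8, -582.4, 230.6]
ee_rot: [-0.668, 0.744, 0.001, 0.0]
contact_force: [-0.3, -0.0, 0.0]
gripper_width: 85.6
grasp_force: 0.0
```

Request:
servo_tool(
  commands=[
    [[0, -0.0339, -0.0167, 0, 0, 0, 0], [0, -0.0339, -0.0167, 0, 0, 0, 0], [0, -0.0339, -0.0167, 0, 0, 0, 0], [0, -0.0339, -0.0167, 0, 0, 0, 0], [0, -0.0339, -0.0167, 0, 0, 0, 0], [0, -0.0339, -0.0167, 0, 0, 0, 0], [0, -0.0339, -0.0167, 0, 0, 0, 0], [0, -0.0339, -0.0167, 0, 0, 0, 0], [0, -0.0339, -0.0167, 0, 0, 0, 0], [0, -0.0339, -0.0167, 0, 0, 0, 0]],
  ],
)

```text
clock: 1.68
position: [430.3, -262.7, 231.1]
ee_rot: [-0.666, 0.746, 0.0, -0.0]
contact_force: [0.4, -0.7, -0.3]
gripper_width: 85.2
grasp_force: 0.0
```

Request:
servo_tool(
  commands=[
    [[0, -0.0339, -0.0167, 0, 0, 0, 0], [0, -0.0339, -0.0167, 0, 0, 0, 0], [0, -0.0339, -0.0167, 0, 0, 0, 0], [0, 0, 0, 0, 0, 0, 0], [0, 0, 0, 0, 0, 0, 0], [0, 0, 0, 0, 0, 0, 0]],
  ],
)

```text
clock: 2.18
position: [490.7, -169.0, 230.9]
ee_rot: [-0.666, 0.746, 0.0, -0.0]
contact_force: [-0.6, -0.2, 0.9]
gripper_width: 85.2
grasp_force: 0.0
```

Request:
servo_tool(
  commands=[
    [[0, 0, 0, 0.029, 0, 0, 0], [0, 0, 0, 0.029, 0, 0, 0], [0, 0, 0, 0.029, 0, 0, 0], [0, 0, 0, 0.029, 0, 0, 0], [0, 0, 0, 0.029, 0, 0, 0], [0, 0, 0, 0, 0, 0, 0], [0, 0, 0, 0, 0, 0, 0]],
  ],
)

```text
clock: 2.77
position: [489.7, -170.3, 85.6]
ee_rot: [-0.666, 0.746, 0.001, -0.001]
contact_force: [1.1, 0.2, 1.4]
gripper_width: 85.2
grasp_force: 0.0
```

Request:
servo_tool(
  commands=[
    [[255, 0, 0, 0, 0, 0, 0], [255, 0, 0, 0, 0, 0, 0], [255, 0, 0, 0, 0, 0, 0], [255, 0, 0, 0, 0, 0, 0], [255, 0, 0, 0, 0, 0, 0], [255, 0, 0, 0, 0, 0, 0], [255, 0, 0, 0, 0, 0, 0], [255, 0, 0, 0, 0, 0, 0], [255, 0, 0, 0, 0, 0, 0], [255, 0, 0, 0, 0, 0, 0]],
  ],
)

```text
clock: 3.6
position: [491.4, -169.2, 87.2]
ee_rot: [-0.666, 0.746, -0.0, 0.0]
contact_force: [-2.5, 0.7, 6.5]
gripper_width: 21.0
grasp_force: 60.5
```

Request:
servo_tool(
  commands=[
    [[255, 0, 0, -0.02, 0, 0, 0], [255, 0, 0, -0.03, 0, 0, 0], [255, 0, 0, -0.03, 0, 0, 0], [255, 0, 0, 0, 0, 0, -5.9], [255, 0, 0, 0, 0, 0, -5.9]],
  ],
)

```text
clock: 4.02
position: [491.7, -168.9, 167.5]
ee_rot: [0.741, -0.672, 0.001, -0.001]
contact_force: [-0.8, 0.2, -3.4]
gripper_width: 21.2
grasp_force: 59.7
```

Request:
servo_tool(
  commands=[
    [[255, -0.0272, -0.0129, 0, 0, 0, 0], [255, -0.0272, -0.0129, 0, 0, 0, 0], [255, -0.0272, -0.0129, 0, 0, 0, 0], [255, -0.0272, -0.0129, 0, 0, 0, 0], [255, -0.0272, -0.0129, 0, 0, 0, 0], [255, -0.0272, -0.0129, 0, 0, 0, 0], [255, -0.0272, -0.0129, 0, 0, 0, 0], [255, -0.0272, -0.0129, 0, 0, 0, 0], [255, -0.0272, -0.0129, 0, 0, 0, 0], [255, -0.0272, -0.0129, 0, 0, 0, 0]],
  ],
)

```text
clock: 4.85
position: [593.4, 115.1, 164.7]
ee_rot: [0.739, -0.673, -0.001, 0.001]
contact_force: [0.5, -0.6, -3.6]
gripper_width: 21.2
grasp_force: 59.8
```

Request:
servo_tool(
  commands=[
    [[255, 0, 0, 0.02, 0, 0, 0], [255, 0, 0, 0.015, 0, 0, 0], [255, 0, 0, 0, 0, 0, 0], [255, 0, 0, 0, 0, 0, 0], [255, 0, 0, 0, 0, 0, 0]],
  ],
)

```text
clock: 5.27
position: [594.4, 113.5, 131.5]
ee_rot: [0.739, -0.673, 0.0, -0.0]
contact_force: [-0.1, 0.6, -3.5]
gripper_width: 21.3
grasp_force: 59.8
```

```bash
python3 - <<'E'
from h import *
s=arm.read_state();print(s['position'],s['ee_rot'],s['contact_force'],s['grasp_force'])
snap('scene','s1.png',(270,120,420,260),5)
E
```

```text
[594.37330468 113.5065396  131.53990773] [ 7.39358841e-01 -6.73311569e-01  1.86860213e-04 -2.57554081e-05] [-0.11617618  0.5756396  -3.48982963] 59.82869267463684
```

View pics/s1.png

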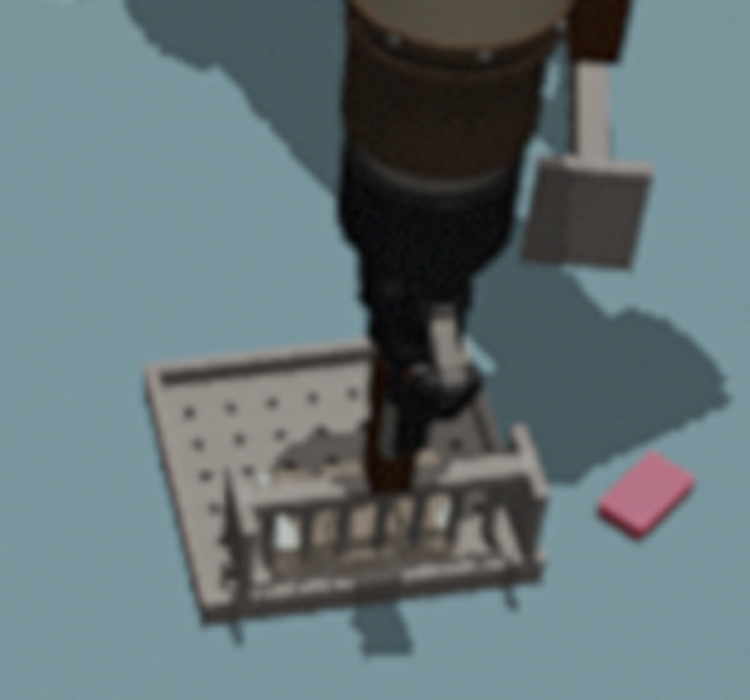

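Request:
servo_tool(
  commands=[
    [[255, 0, 0, 0.011, 0, 0, 0], [255, 0, 0, 0.011, 0, 0, 0], [255, 0, 0, 0, 0, 0, 0], [255, 0, 0, 0, 0, 0, 0]],
  ],
)

```text
clock: 5.65
position: [593.3, 113.1, 108.1]
ee_rot: [0.739, -0.673, -0.001, 0.001]
contact_force: [-0.1, -0.4, -3.2]
gripper_width: 21.4
grasp_force: 59.7
```

Request:
servo_tool(
  commands=[
    [[255, 0, 0.004, 0, 0, 0, 0], [255, 0, 0.004, 0, 0, 0, 0], [255, 0, 0.004, 0, 0, 0, 0], [255, 0, 0.004, 0, 0, 0, 0], [255, 0, 0.004, 0, 0, 0, 0], [255, 0, 0.004, 0, 0, 0, 0], [255, 0, 0.004, 0, 0, 0, 0], [255, 0, 0.004, 0, 0, 0, 0], [255, 0, 0.004, 0, 0, 0, 0], [255, 0, 0.004, 0, 0, 0, 0]],
  ],
)

```text
clock: 6.48
position: [554.1, 110.0, 109.5]
ee_rot: [0.739, -0.673, 0.0, -0.0]
contact_force: [0.3, -0.4, -2.5]
gripper_width: 21.6
grasp_force: 59.8
```

Request:
servo_tool(
  commands=[
    [[255, 0, 0.004, 0, 0, 0, 0], [255, 0, 0.004, 0, 0, 0, 0], [255, 0, 0.004, 0, 0, 0, 0], [255, 0, 0.004, 0, 0, 0, 0], [255, 0, 0.004, 0, 0, 0, 0], [255, 0, 0.004, 0, 0, 0, 0], [255, 0, 0.004, 0, 0, 0, 0], [255, 0, 0.004, 0, 0, 0, 0], [255, 0, 0.004, 0, 0, 0, 0], [255, 0, 0.004, 0, 0, 0, 0]],
  ],
)

```text
clock: 7.32
position: [513.9, 106.1, 109.3]
ee_rot: [0.739, -0.673, -0.0, 0.0]
contact_force: [-0.6, -0.5, -3.1]
gripper_width: 21.1
grasp_force: 59.9
```

Request:
servo_tool(
  commands=[
    [[255, 0, 0, 0, 0, 0, 0], [255, 0, 0, 0, 0, 0, 0], [255, 0, 0, -0.01, 0, 0, 0], [255, 0, 0, -0.04, 0, 0, 0], [255, 0, 0, -0.04, 0, 0, 0], [255, 0, 0, -0.03, 0, 0, 0], [255, 0.03, -0.01, 0, 0, 0, 0], [255, 0.04, 0, 0, 0, 0, 0], [255, 0.04, 0, 0, 0, 0, 0], [255, 0.04, 0, 0, 0, 0, 0]],
  ],
)

```text
clock: 8.15
position: [538.6, -43.5, 230.4]
ee_rot: [0.74, -0.673, 0.0, -0.001]
contact_force: [-0.0, -0.8, -3.2]
gripper_width: 20.8
grasp_force: 60.4
```

Request:
servo_tool(
  commands=[
    [[255, 0.04, 0, 0, 0, 0, 0], [255, 0.04, 0, 0, 0, 0, 0], [255, 0.03, 0, 0, 0, 0, 0], [255, 0, 0, 0, 0, 0, 0], [255, 0, 0, 0, 0, 0, 0]],
  ],
)

```text
clock: 8.57
position: [548.6, -153.5, 229.5]
ee_rot: [0.738, -0.675, -0.0, -0.0]
contact_force: [-0.3, -0.0, -3.1]
gripper_width: 21.2
grasp_force: 60.5
```

```bash
python3 - <<'E'
from h import *
s=arm.read_state();print(s['position'],s['ee_rot'],s['contact_force'],s['grasp_force'])
snap('top','t2.png');snap('scene','s2.png')
f=np.load('pics/top.npz')['frame'][180:275,180:275];g=np.load('pics/scene.npz')['frame'][180:245,290:385]
r=lambda a:cv2.resize(a,None,fx=4,fy=4,interpolation=cv2.INTER_CUBIC)
a,b=r(f),r(g);b=np.pad(b,((0,a.shape[0]-b.shape[0]),(0,0),(0,0)))
cv2.imwrite('pics/c3.png',np.hstack([a,b]))
E
```

```text
[ 548.58081938 -153.50650834  229.54924221] [ 7.38187691e-01 -6.74595383e-01 -4.41861615e-05 -6.54722013e-06] [-0.26576312 -0.04421862 -3.12605188] 60.4720938205719
```

View pics/c3.png

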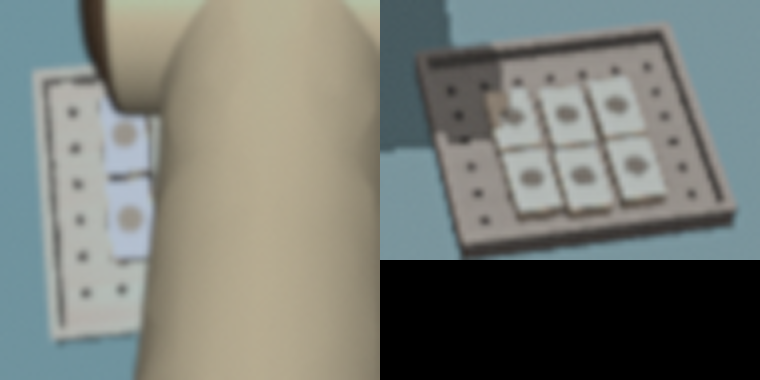

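```bash
python3 - <<'E'
from h import *
a=np.radians(5.3);X=np.array([np.cos(a),np.sin(a)]);Y=np.array([-X[1],X[0]]);c=np.array([515.5,105.4])
def T(p): q=p[:,:2]-c;return np.c_[q@X,q@Y].round(1)
r=lambda L:[(290+(x-380+.5)/4-.5,180+(y+.5)/4-.5) for x,y in L]
t=lambda L:[(180+(x+.5)/4-.5,180+(y+.5)/4-.5) for x,y in L]
print('spots near,far',T(ray('scene',r([(513,117),(567,113),(617,104),(531,178),(582,175),(635,165)]),19)))
print('edges: nearfront L,M,R; seam; far end',T(ray('scene',r([(550,87),(615,77),(523,148),(571,142),(620,138),(540,214),(590,208),(640,200)]),19)))
print('top',T(ray('top',t([(124,135),(129,219),(127,176),(132,258),(124,100)]),19)))
print('scene rim corners',T(ray('scene',r([(735,208),(463,245),(415,55),(665,26)]),19)))
E
```

```text
spots near,far [[-13.9 -33.3]
 [-11.8   1.5]
 [-14.2  34.9]
 [ 37.5 -32.8]
 [ 40.1  -0.9]
 [ 37.4  33.7]]
edges: nearfront L,M,R; seam; far end [[-35.5  -4.3]
 [-37.4  39.3]
 [ 12.6 -32.5]
 [ 12.5  -1.5]
 [ 14.2  29.8]
 [ 66.4 -33.4]
 [ 66.6  -2.1]
 [ 65.3  29.8]]
top [[ 35.6  34.4]
 [-15.2  35. ]
 [ 10.7  34.3]
 [-38.6  34.9]
 [ 56.8  32.8]]
scene rim corners [[ 80.7  85.7]
 [ 82.5 -84.5]
 [-77.4 -85.6]
 [-77.1  83.2]]
```

All six blocks look flat: the near-row spots sit at tray x ≈ -13 and the far-row spots at ≈ 38, and both views agree at z = 19. Next I'll stand the rake back on the bench.

Request:
servo_tool(
  commands=[
    [[255, 0, 0.04, 0, 0, 0, 0], [255, 0, 0, 0.035, 0, 0, 0], [255, 0, 0, 0.035, 0, 0, 0], [255, 0, 0, 0.035, 0, 0, 0], [255, 0, 0, 0.025, 0, 0, 0], [255, 0, 0, 0.008, 0, 0, 0], [255, 0, 0, 0.002, 0, 0, 0], [255, 0, 0, 0.001, 0, 0, 0], [255, 0, 0, 0.001, 0, 0, 0], [255, 0, 0, 0, 0, 0, 0]],
  ],
)

```text
clock: 9.5
position: [510.2, -155.3, 88.9]
ee_rot: [0.74, -0.673, 0.001, -0.001]
contact_force: [-0.1, 0.4, -3.5]
gripper_width: 21.2
grasp_force: 61.4
```

Request:
servo_tool(
  commands=[
    [[255, 0, 0, 0, 0, 0, 0], [255, 0, 0, 0.0005, 0, 0, 0], [255, 0, 0, 0, 0, 0, 0], [255, 0, 0, 0, 0, 0, 0]],
  ],
)

```text
clock: 9.83
position: [509.1, -155.5, 87.3]
ee_rot: [0.739, -0.673, 0.0, -0.0]
contact_force: [0.4, -0.3, -2.1]
gripper_width: 21.2
grasp_force: 61.7
```

Request:
servo_tool(
  commands=[
    [[255, 0, 0, 0.0005, 0, 0, 0], [255, 0, 0, 0, 0, 0, 0], [255, 0, 0, 0.0005, 0, 0, 0], [255, 0, 0, 0, 0, 0, 0], [255, 0, 0, 0, 0, 0, 0]],
  ],
)

```text
clock: 10.25
position: [509.2, -155.5, 87.2]
ee_rot: [0.74, -0.673, 0.0, -0.0]
contact_force: [-3.6, 2.2, 7.6]
gripper_width: 21.1
grasp_force: 63.1
```

On the bench (+7.6 N). Releasing, then retreating straight up.

Request:
servo_tool(
  commands=[
    [[0, 0, 0, 0, 0, 0, 0], [0, 0, 0, 0, 0, 0, 0], [0, 0, 0, 0, 0, 0, 0], [0, 0, 0, 0, 0, 0, 0], [0, 0, 0, 0, 0, 0, 0], [0, 0, 0, 0, 0, 0, 0], [0, 0, 0, 0, 0, 0, 0], [0, 0, 0, 0, 0, 0, 0], [0, 0, 0, 0, 0, 0, 0], [0, 0, 0, 0, 0, 0, 0]],
  ],
)

```text
clock: 11.08
position: [508.9, -155.5, 85.8]
ee_rot: [0.739, -0.673, 0.0, -0.0]
contact_force: [0.3, 0.2, -0.2]
gripper_width: 85.2
grasp_force: 0.0
```

Request:
servo_tool(
  commands=[
    [[0, 0, 0, -0.02, 0, 0, 0], [0, 0, 0, -0.04, 0, 0, 0], [0, 0, 0, -0.04, 0, 0, 0], [0, 0, 0, -0.04, 0, 0, 0], [0, 0, 0, -0.03, 0, 0, 0], [0, 0.04, 0, 0, 0, 0, 0], [0, 0.04, 0, 0, 0, 0, 0], [0, 0.04, 0, 0, 0, 0, 0], [0, 0.04, 0, 0, 0, 0, 0], [0, 0.04, 0, 0, 0, 0, 0]],
  ],
)

```text
clock: 11.92
position: [527.4, -356.2, 255.9]
ee_rot: [0.74, -0.673, 0.0, -0.0]
contact_force: [1.7, 0.9, 1.3]
gripper_width: 85.2
grasp_force: 0.0
```

Request:
servo_tool(
  commands=[
    [[0, 0.04, 0, 0, 0, 0, 0], [0, 0.04, 0, 0, 0, 0, 0], [0, 0.04, 0, 0, 0, 0, 0], [0, 0.03, 0.03, 0, 0, 0, 0], [0, 0.03, 0.03, 0, 0, 0, 0], [0, 0, 0, 0, 0, 0, 0], [0, 0, 0, 0, 0, 0, 0]],
  ],
)

```text
clock: 12.5
position: [483.6, -540.1, 254.9]
ee_rot: [0.738, -0.675, -0.001, 0.0]
contact_force: [0.5, -0.1, -0.1]
gripper_width: 85.2
grasp_force: 0.0
```

```bash
python3 - <<'E'
from h import *
snap('top','t4.png');snap('scene','s4.png')
f=np.load('pics/top.npz')['frame'][160:280,180:380];g=np.load('pics/scene.npz')['frame'][140:260,185:385]
r=lambda a:cv2.resize(a,None,fx=4,fy=2.5*1.6,interpolation=cv2.INTER_CUBIC)
cv2.imwrite('pics/c4.png',cv2.resize(np.vstack([f,g]),None,fx=2.5,fy=2.5,interpolation=cv2.INTER_CUBIC))
E
```

```text
(no output)
```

View pics/c4.png

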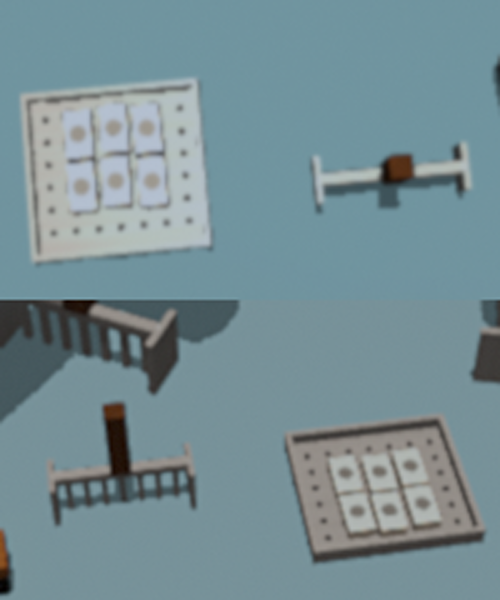

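The crop shows all six blocks in two rows of three with a thin gap, and the rake standing upright clear of the tray. One last check of block heights.

```bash
python3 - <<'E'
from h import *
from scipy.optimize import least_squares
m=lambda p,o:(o[0]+(p[0]+.5)/2.5-.5,o[1]+(p[1]+.5)/2.5-.5)
A=[(81,187),(116,181),(152,180),(77,133),(114,128),(146,128)]
B=[(410,165),(379,171),(346,172),(423,203),(389,210),(357,211)]
for a,b in zip(A,B):
    a=np.array(m(a,(180,160)));b=np.array(m(b,(185,140)))
    s=least_squares(lambda P:np.r_[proj('top',P)[0]-a,proj('scene',P)[0]-b],[515,105,19]);print(s.x.round(1),round(s.cost,2))
E
```

```text
[497.  138.6  17.4] 0.0
[502.9 105.4  17.2] 0.03
[503.8  70.8  19.3] 0.09
[549.  143.6  18. ] 0.01
[554.2 108.5  16.1] 0.05
[554.2  76.9  17. ] 0.0
```

All tops are level at about 17–19 mm, so nothing is stacked or tilted. Handing in.

```bash
python3 -c "
from h import *
print(ticket.job_done())"
```

```text
the job is handed in; nothing more can be done
None
```

I handed the job in at about 12.6 s: all six blocks lie flat in one layer in the tray, three near and three far by their centres (the near row reaches about 11 mm past the midline), and the small rake stands upright on the bench clear of the tray.

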